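Set up the sloping draining rack on its prop leg

ROBOT

A 7-joint arm with a two-finger parallel gripper is mounted at the origin on the work surface. World frame = base frame: x ahead of the robot, y to its left, z up, the work surface at z = 0. Lengths are in m, angles in rad, forces in N, time in s.
With the tool pointing down it reaches from about 0.35 to 0.9 m from the base axis. Payload 19.9 kg.
Tool frame: the origin (TCP) lies between the finger pads; the fingertips stand 19 mm ahead of it and the grasp point (between the pads) is the TCP; z points along the fingers, y is the direction in which the jaws open and shut (so a half turn about z gives the same grasp; the last joint's range is limited). The gripper opens to 94 mm and grips with 3 to 60 N. Pads are 16 mm wide; open, the fingers measure 119 mm over their backs; the gripper's body (75 mm by 177 mm) begins 78 mm behind the grasp point.
Start: joints at [-1.276, 0.417, -0.01, 1.614, 0.005, 1.111, -0.053], TCP at [0.207, 0.59, 0.224] pointing down, gripper open.
Joint ranges: [-2.81, 2.81], [-0.39, 2.02], [-1.27, 1.25], [0.06, 2.57], [-1.19, 4.33], [0.19, 2], [-2.82, 2.82]. Speed limits (rad/s): [1.89, 1.89, 2.39, 2.39, 3.01, 3.01, 3.01].

INTERFACE

Orientations are given as a 3x3 rotation matrix whose columns are the frame's x, y, z axes.
In Python, from rig import robot gives the robot as it stands. Calls block until the motion is done:
- robot.move_ptp(position, orientation): joint-space move of the TCP to a pose.
- robot.move_linear(position, velocity=0.15, frame=None, threshold=None): straight line of the TCP; frame=None keeps the orientation; velocity is the mean speed in m/s. With threshold (N) it stops when the force on the tool has changed by that much, and returns True; else False.
- robot.goto_joints(angles): joint-space move.
- robot.gripper_to(opening): finger opening in m; the grip force is fixed at half the most; returns when the fingers have stopped.
- robot.pause(seconds).
- robot.ik(position, orientation): joint angles nearest the present ones, or None.
- robot.get_state(): the state.
- robot.grab_frame(name): name is "scene" or "top" or "wrist"; returns the picture (420x560x3 uint8, red, green, blue); there is no depth.
- robot.camera_info(name): a dict with "fx", "fy", "cx", "cy" (pixels), "rvec" (rotation vector, rad) and "tvec" (3), from world to camera coordinates, as OpenCV has them. Camera axes: x right, y down, z forward; pixel columns grow to the right and rows downward; lengths in m; the calibration is good to about 2 mm. A picture is of the moment at which its call begins: read the wrist's pose just before it. camera_info takes no time and is no camera call; for the wrist camera it gives the pose at the moment of the call.
A pose or a line that the arm cannot do raises robot.PlanningError and nothing moves.
- robot.sign_off(): hands the job in, once; it reports no verdict.
The state is a dict: "time": time; "qpos": joint angles; "joint_vel": joint speeds; "effort": joint torques, N m; "ee_pos": TCP position; "tool_rot": TCP orientation; "force": force on the tool from outside, world axes, zero at the start; "moment": the same for the moment, N m; "opening": finger opening in m.
Only numpy, scipy, OpenCV 4.12 (cv2) and the standard library are available. Lean on these libraries where they do the work, as an engineer would, in place of code of your own. Each camera call takes 0.05 s, during which the arm holds its last target.

TASK

Set up the folding draining rack: push its prop leg out, away from the tipped-back grid, until it comes up firmly against its stop pins, pushing no harder than a light hand so that nothing bends. Then take the grid by its handle and lower it gently onto the prop leg, without letting it drop or forcing it down, and leave it resting there. Do not disturb the other things on the board.

Things in the scene. Friction and masses are not known exactly. Their poses are not given: they have to be found in the camera images.
- rack: Base frame of the draining rack, 300 x 310 mm, fixed; stainless rods 10 mm thick, centres 22 mm above the board, on rubber feet; empty inside, down to the board. Origin: centre of the frame at board level; x runs along the grid's hinge, y across it, z up. The hinge axis is the line y = +130, z = 36 mm.
- grid: Hinged grid of stainless rods, 230 mm wide, 0.6 kg. Origin: middle of its hinge axis; it runs 235 mm along its own -y to an end rod, then the handle loop. Flat on the base its axes are the rack's; it starts tipped back 9 to 19 deg past upright (stop 20 deg). Stiff hinge (1 N at the handle): stays near upright, falls if let go over 20 deg forward of it. On the leg it slopes 25 to 35 deg from level.
- grid_handle (a point): Middle of the grid's handle bar: round steel rod 10 mm thick, 120 mm long, along the rack's x, 285 mm from the hinge axis. The opening between it and the end rod is 110 mm long, 41 mm wide and empty.
- prop_leg: Folding prop leg: U of 8 mm stainless rod, 266 mm wide, 110 mm long. Origin: middle of its pivot axis, at y = -45, z = 30 mm of the rack. Its y runs from pivot to bar: folded flat, y is the rack's +y; swung out, the bar goes up and over towards the rack's -y. Starts 26 to 50 deg from flat; 1.5 N at the bar moves it and it stays where left. Side rods meet the pins at 92 to 108 deg from flat.
- prop_bar (a point): Middle of the leg's cross bar (8 mm round rod along the rack's x, 266 mm long, with two black rubber sleeves on which the grid's side rods come to rest), 110 mm from the leg's pivot axis.
- stops: Two 8 mm steel stop pins along the rack's x, each on a tab welded to a side rail (x = +-139 mm), beyond the leg on its -y side, 40 mm up from its pivot. Origin: the point midway between straight tabs' pins, 68 mm above the board; it does not show the bend: the tabs are bent by use and the pins really stand up to 5 mm to either side of it along the rack's y. They do not give.
- jug: bystander: blue plastic jug, 120 mm across, 215 mm high; origin under its centre
- dustpan: bystander: aluminium dustpan, 210 x 220 mm, 55 mm high, handle to its -x; origin under the middle of its pan
- peg_tin: bystander: round tub of clothes pegs, 114 mm across, 92 mm high; origin under its centre
- bottle: bystander: glass bottle with a cap, 72 mm across, 235 mm high; origin under its centre
- brush: bystander: wooden brush lying along its own x; origin under its middle
- peg0: bystander: loose wooden clothes peg, 72 x 12 x 10 mm; origin under its middle
- peg1: bystander: another loose wooden clothes peg, the same size

How it is judged:
By the outcome, as a careful person would: the job done as asked, in the order asked, and still so for the second after the job is handed in, with the robot touching nothing.
It also fails if it takes over 67 s, if anything falls off the work surface, if the arm or the gripper's body presses on something with over 40 N, if the wrist force passes 120 N, or if a joint passes its speed limit or range.

## Working session

There is one attempt and no reset: what is moved stays moved. The work goes in short steps, each a Python script; the robot and the scene stay as the last script left them, time stands still between calls to the robot, and variables do not carry over. Pictures are saved under pics/ and viewed, and the job is handed in when it is done.

```bash
ls; mkdir -p pics
python3 - <<'E'
from rig import robot
import cv2, numpy as np
for n in ["scene","top","wrist"]:
    im=robot.grab_frame(n); cv2.imwrite(f"pics/{n}0.png",im[:,:,::-1])
    i=robot.camera_info(n); print(n,{k:np.round(v,4).tolist() for k,v in i.items()})
s=robot.get_state(); print(s)
E
```

```text
pics
scene {'fx': 469.8419, 'fy': 469.8419, 'cx': 286.2199, 'cy': 213.4933, 'rvec': [0.7392, 2.6835, -1.0187], 'tvec': [0.5616, -0.1361, 1.5296]}
top {'fx': 405.661, 'fy': 405.661, 'cx': 281.9079, 'cy': 210.0348, 'rvec': [2.179, -2.1317, 0.1877], 'tvec': [-0.1022, 0.6142, 1.3447]}
wrist {'fx': 303.5777, 'fy': 303.5777, 'cx': 280.8243, 'cy': 207.2709, 'rvec': [-2.3735, -1.6849, -0.2316], 'tvec': [-0.6239, -0.0278, 0.3906]}
{'time': 0.15, 'qpos': array([-1.27549716,  0.41788438, -0.01032066,  1.61400249,  0.00471503,
        1.11070761, -0.05299309]), 'joint_vel': array([ 0.00080835, -0.00201029, -0.00072   , -0.00390265,  0.00261961,
        0.00013075,  0.00023453]), 'effort': array([ 1.56795864e-03, -8.51536417e+01,  6.39679357e-01, -4.26140964e+01,
       -4.87963983e-02,  1.72620057e-02, -3.34785895e-06]), 'ee_pos': array([0.20645581, 0.58963654, 0.22395329]), 'tool_rot': array([[-9.43829593e-01,  3.30432506e-01, -2.40780821e-04],
       [ 3.30432583e-01,  9.43829121e-01, -9.48215018e-04],
       [-8.60651139e-05, -9.74515223e-04, -9.99999521e-01]]), 'force': array([ 0.27921779, -0.36979414, -0.0083178 ]), 'moment': array([-0.03535531,  0.00585233, -0.06661753]), 'opening': 0.0938929558887635}
```

View pics/scene0.png

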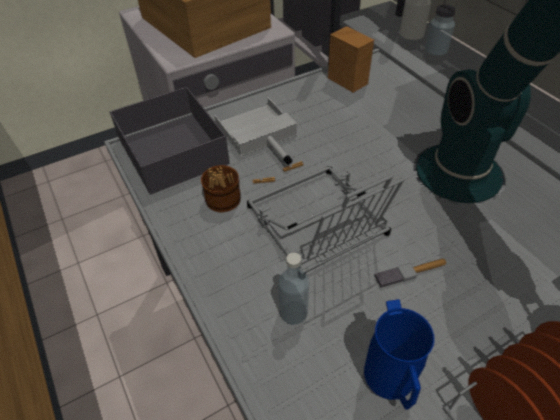

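View pics/top0.png

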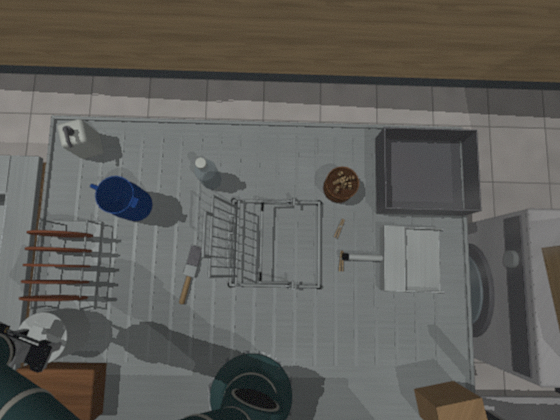

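View pics/wrist0.png

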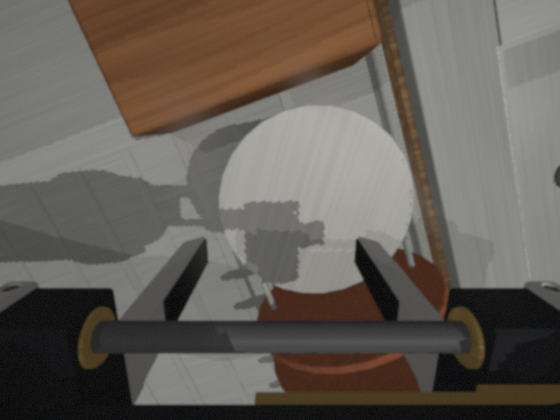

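```bash
cat > h.py <<'E'
import numpy as np, cv2
def cam(i):
    K=np.array([[i['fx'],0,i['cx']],[0,i['fy'],i['cy']],[0,0,1]],float)
    return K,np.array(i['rvec'],float),np.array(i['tvec'],float)
def proj(i,P):
    K,r,t=cam(i); return cv2.projectPoints(np.asarray(P,float).reshape(-1,3),r,t,K,None)[0].reshape(-1,2)
def back(i,uv,z):
    K,r,t=cam(i); R=cv2.Rodrigues(r)[0]; C=-R.T@t
    d=(R.T@np.linalg.inv(K)@np.c_[np.atleast_2d(uv),np.ones(len(np.atleast_2d(uv)))].T).T
    return C+d*((z-C[2])/d[:,2])[:,None]
def crop(src,dst,x0,y0,x1,y1,k):
    im=cv2.imread(src)[y0:y1,x0:x1]; im=cv2.resize(im,None,fx=k,fy=k,interpolation=cv2.INTER_CUBIC)
    im=cv2.convertScaleAbs(im,alpha=1.3,beta=10)
    for x in range((x0+19)//20*20,x1,20): cv2.putText(im,str(x),(int((x-x0)*k),10),0,0.35,(0,0,255)); cv2.line(im,(int((x-x0)*k),12),(int((x-x0)*k),18),(0,0,255))
    for y in range((y0+19)//20*20,y1,20): cv2.putText(im,str(y),(0,int((y-y0)*k)),0,0.35,(0,0,255))
    cv2.imwrite(dst,im)
E
python3 - <<'E'
from h import *
crop('pics/top0.png','pics/top0c.png',175,170,355,305,4.4)
crop('pics/scene0.png','pics/scene0c.png',235,155,415,290,4.4)
from rig import robot
i=robot.camera_info('top')
print(back(i,[[236,202],[322,202],[322,287],[234,287]],0.022).round(3))
print(back(i,[[200,165],[341,183],[340,228],[341,262]],0.0).round(3))
E
```

```text
[[ 0.645  0.072  0.022]
 [ 0.652 -0.23   0.022]
 [ 0.358 -0.231  0.022]
 [ 0.353  0.068  0.022]]
[[ 0.78   0.207  0.   ]
 [ 0.727 -0.301  0.   ]
 [ 0.564 -0.297  0.   ]
 [ 0.445 -0.3    0.   ]]
```

View pics/top0c.png

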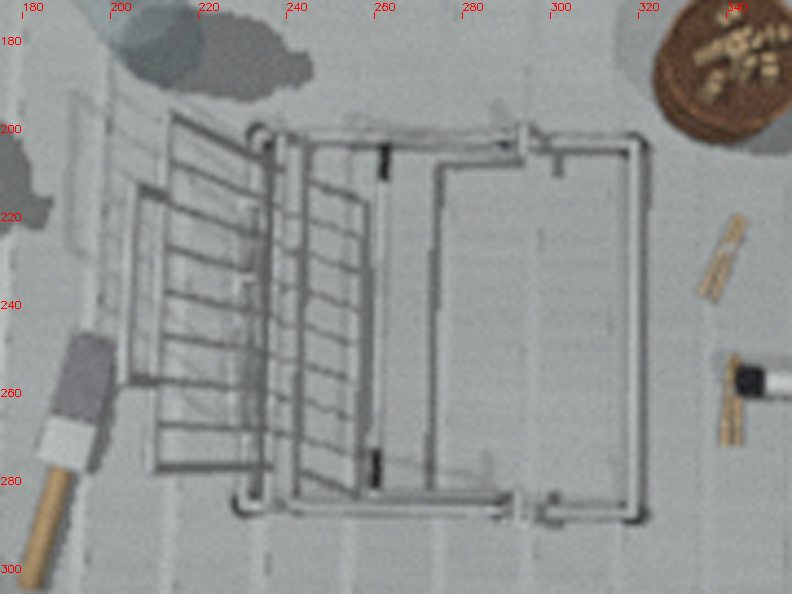

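View pics/scene0c.png

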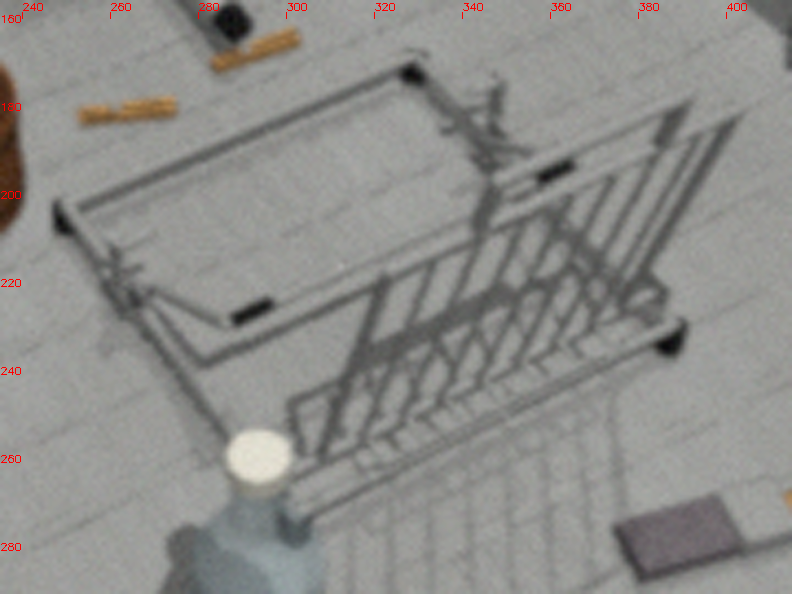

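```bash
cat > model.py <<'E'
from h import *
def W(p,P):  # rack->world
    x,y,a=p[:3]; c,s=np.cos(a),np.sin(a); P=np.atleast_2d(P)
    return np.c_[x+c*P[:,0]-s*P[:,1], y+s*P[:,0]+c*P[:,1], P[:,2]]
def grid(th,x,r): # th deg past upright; flat = -90
    # angle from flat: a=90+th ; point along -y at flat
    a=np.deg2rad(90+th); return [x,0.130-r*np.cos(a),0.036+r*np.sin(a)]
def leg(ph,x,r):
    a=np.deg2rad(ph); return [x,-0.045+r*np.cos(a),0.030+r*np.sin(a)]
def lines(p,th,ph,off=(0,0)):
    L=[]
    c=[[-.145,-.15,.022],[.145,-.15,.022],[.145,.15,.022],[-.145,.15,.022]]
    for k in range(4): L.append((c[k],c[(k+1)%4],(0,255,0)))
    L.append((grid(th,-.115,0),grid(th,.115,0),(255,0,255)))
    for x in(-.11,.11): L.append((grid(th,x,0),grid(th,x,.235),(255,0,255)))
    L.append((grid(th,-.115,.235),grid(th,.115,.235),(255,0,255)))
    L.append((grid(th,-.06,.285),grid(th,.06,.285),(0,0,255)))
    for x in(-.133,.133): L.append((leg(ph,x,0),leg(ph,x,.11),(255,255,0)))
    L.append((leg(ph,-.133,.11),leg(ph,.133,.11),(255,255,0)))
    L.append(([-.147,-.08,.068],[-.131,-.08,.068],(0,255,255))) 
    L.append(([.147,-.08,.068],[.131,-.08,.068],(0,255,255))) 
    return [(W(p,a)[0],W(p,b)[0],c) for a,b,c in L]
def overlay(src,dst,info,p,th,ph,x0,y0,x1,y1,k=4):
    im=cv2.imread(src)[y0:y1,x0:x1]; im=cv2.resize(im,None,fx=k,fy=k,interpolation=cv2.INTER_CUBIC)
    for a,b,c in lines(p,th,ph):
        q=(proj(info,[a,b])-[x0,y0]+.5)*k
        cv2.line(im,tuple(int(v) for v in q[0]),tuple(int(v) for v in q[1]),c,1,cv2.LINE_AA)
    cv2.imwrite(dst,im)
E
python3 - <<'E'
from model import *
from rig import robot
from scipy.optimize import least_squares
i=robot.camera_info('top'); s=robot.camera_info('scene')
obs=[([.145,-.15,.022],(318.5,203)),([-.145,-.15,.022],(318,286.5)),([.145,.15,.022],(233.5,201.5)),([-.145,.15,.022],(231,284.5))]
def res(v):
    p=v[:3]; th,ph=v[3]*10,v[4]*10
    P=[W(p,o[0])[0] for o in obs]; uv=[o[1] for o in obs]
    for x,r,q in((.06,.285,(208,213)),(-.06,.285,(203.4,256.4)),(.115,.235,(214,196)),(-.115,.235,(209.5,277))):
        P.append(W(p,grid(th,x,r))[0]); uv.append(q)
    w=proj(i,P)-np.array(uv)
    b=proj(i,[W(p,leg(ph,0,.11))[0]])-[[261.5,242]]
    return np.r_[w.ravel(),b[0,0]]
r=least_squares(res,[.5,-.08,0,1.4,3.8]); print(r.x.round(4),r.fun.round(1))
p=r.x[:3];th,ph=r.x[3]*10,r.x[4]*10
overlay('pics/top0.png','pics/top0o.png',i,p,th,ph,175,170,355,305,4.4)
overlay('pics/scene0.png','pics/scene0o.png',s,p,th,ph,235,155,415,290,4.4)
E
```

```text
[ 5.0370e-01 -6.9000e-02 -2.1000e-03  1.2938e+00  3.4074e+00] [ 0.6 -0.1  0.3  0.4 -0.1 -0.8 -1.   0.5 -1.5 -0.4  0.9  0.1  0.   0.3
  0.7 -0.1  0. ]
```

View pics/top0o.png

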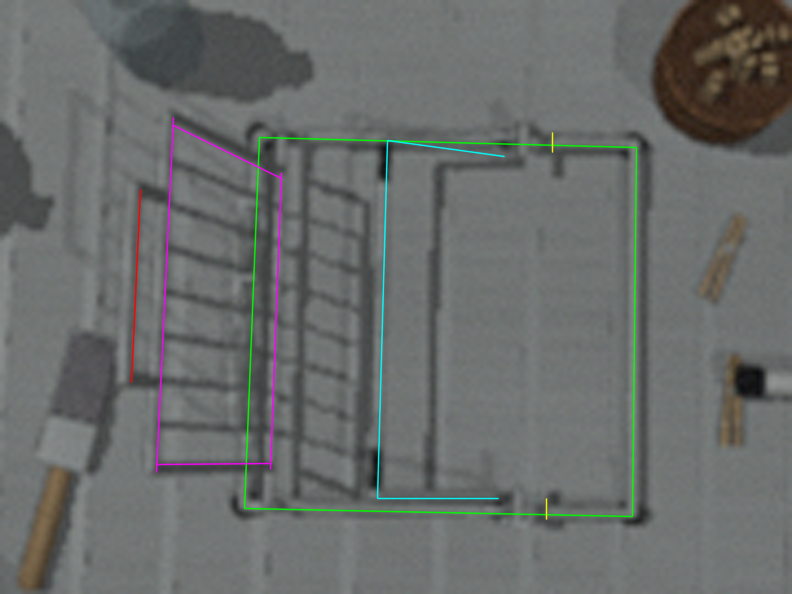

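View pics/scene0o.png

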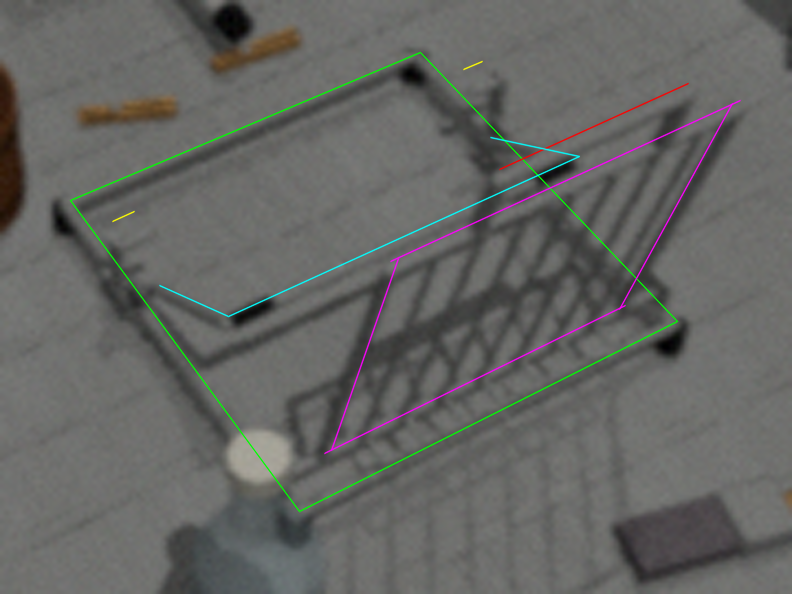

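```bash
cat > fit.py <<'E'
from model import *
from rig import robot
from scipy.optimize import least_squares
i=robot.camera_info('top'); s=robot.camera_info('scene')
T=lambda x,y:(175+x/4.4-.4,170+y/4.4-.4)
S=lambda x,y:(235+x/4.4-.4,155+y/4.4-.4)
fz=.008
def res(v,full=False):
    p=v[:3]; th,ph=v[3]*10,v[4]*10
    A=[];
    def add(c,P,uv,w=(1,1)): A.append((c,P,uv,w))
    for sx,sy,t,sc in((1,-1,(640,146),(410,74)),(-1,-1,(640,514),(66,217)),(1,1,(258,133),None),(-1,1,(241,503),None)):
        pass
    cs=[(1,-1,(411,73)),(1,1,(293,528)),(-1,1,(670,342)),(-1,-1,(411,73))]
    for sx,sy,sc in((-1,-1,(411,73)),(1,-1,(66,215)),(-1,1,(670,340)),(1,1,(294,527))):
        add(s,[sx*.145,sy*.15,fz],S(*sc))
    for sx,sy,t in((1,-1,(638,147)),(-1,-1,(637,515)),(1,1,(258,133)),(-1,1,(243,503))):
        add(i,[sx*.145,sy*.15,.02],T(*t))
    for x,r,q,q2 in((.06,.285,(148,190),None),(-.06,.285,(122,381),(690,103)),(.11,.235,(172,117),(384,282)),(-.11,.235,(153,470),(740,120))):
        add(i,grid(th,x,r),T(*q)); 
        if q2: add(s,grid(th,x,r),S(*q2))
    add(s,grid(th,.11,0),S(322,458)); add(s,grid(th,-.11,0),S(632,308))
    add(i,leg(ph,0.11,.11),T(384,160),(1,0)); add(i,leg(ph,-.11,.11),T(376,470),(1,0))
    add(s,leg(ph,.11,.11),S(252,312)); add(s,leg(ph,-.11,.11),S(555,172))
    out=[(proj(c,W(p,P))[0]-uv)*w for c,P,uv,w in A]
    if full:
        for (c,P,uv,w),o in zip(A,out): print('T' if c is i else 'S',np.round(P,3),o.round(1))
    return np.ravel(out)
if __name__=='__main__':
    r=least_squares(res,[.5,-.08,0,1.4,3.8],loss='soft_l1'); print(r.x.round(4)); res(r.x,True)
    p=r.x[:3];th,ph=r.x[3]*10,r.x[4]*10
    overlay('pics/top0.png','pics/top1o.png',i,p,th,ph,175,170,355,305,4.4)
    overlay('pics/scene0.png','pics/scene1o.png',s,p,th,ph,235,155,415,290,4.4)
E
python3 fit.py
```

```text
[ 0.5066 -0.0692 -0.0056  1.4242  3.2213]
S [-0.145 -0.15   0.008] [ 1.2 -1.3]
S [ 0.145 -0.15   0.008] [0.4 0. ]
S [-0.145  0.15   0.008] [ 0.1 -0.6]
S [0.145 0.15  0.008] [-0.1 -0.3]
T [ 0.145 -0.15   0.02 ] [-0.4 -0.6]
T [-0.145 -0.15   0.02 ] [-1.2 -0.5]
T [0.145 0.15  0.02 ] [ 0.5 -0. ]
T [-0.145  0.15   0.02 ] [0.2 0. ]
T [0.06  0.2   0.312] [-3.7 -1.5]
T [-0.06   0.2    0.312] [-0.2 -1.1]
S [-0.06   0.2    0.312] [-0.1 -1.7]
T [0.11  0.188 0.264] [-1.3  0.6]
S [0.11  0.188 0.264] [ 3.  -3.2]
T [-0.11   0.188  0.264] [-0.9 -2.7]
S [-0.11   0.188  0.264] [-1.5 -1.6]
S [0.11  0.13  0.036] [ 0.9 -1.4]
S [-0.11   0.13   0.036] [-4.   0.7]
T [0.11  0.048 0.089] [0.2 0. ]
T [-0.11   0.048  0.089] [-0.2 -0. ]
S [0.11  0.048 0.089] [ 1.2 -0.8]
S [-0.11   0.048  0.089] [-1.6  0.9]
```

View pics/top1o.png

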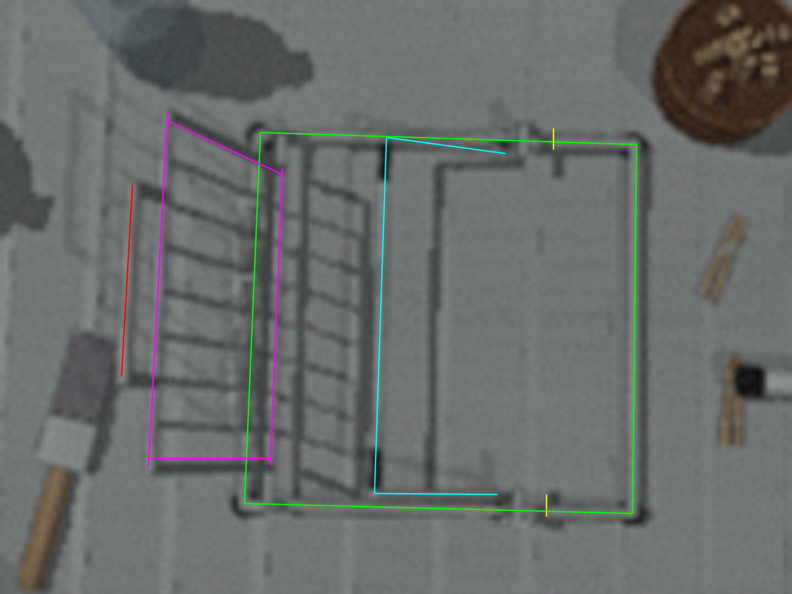

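View pics/scene1o.png

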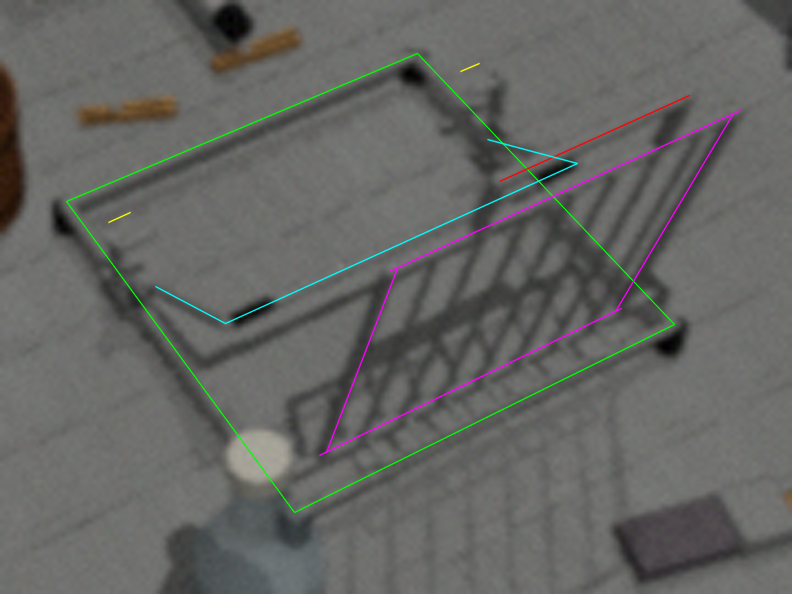

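Run:
```python
from h import *
from rig import robot
i=robot.camera_info('wrist'); K,r,t=cam(i); R=cv2.Rodrigues(r)[0]; C=-R.T@t
st=robot.get_state(); TR=st['tool_rot']
print("cam in tool", TR.T@(C-st['ee_pos'])); print((R@TR).round(3))
D=lambda a,s=1: np.array([[np.cos(a),np.sin(a),0],[np.sin(a),-np.cos(a),0],[0,0,-1.]])
for pos in([.5,-.25,.45],[.5,-.0,.5],[.42,-.1,.5],[.506,-.0,.10],[.506,-.14,.12]):
  for a in (0,np.pi/2,-np.pi/2,np.pi):
    q=robot.ik(np.array(pos),D(a)); print(pos,round(a,2),None if q is None else np.round(q,2))
```

```text
cam in tool [ 0.07873046 -0.00122038 -0.1600173 ]
[[ 0.001  1.    -0.001]
 [-0.963  0.    -0.269]
 [-0.269  0.002  0.963]]
[0.5, -0.25, 0.45] 0 [-0.51  0.35  1.25  1.46 -0.33  1.57 -0.85]
[0.5, -0.25, 0.45] 1.57 [-0.51  0.35  1.25  1.46 -0.33  1.57  0.72]
[0.5, -0.25, 0.45] -1.57 [-0.43  0.28  1.08  1.46 -0.25  1.55 -2.5 ]
[0.5, -0.25, 0.45] 3.14 [-0.51  0.35  1.25  1.46 -0.33  1.57  2.29]
[0.5, -0.0, 0.5] 0 [-0.82  0.06  0.82  1.48 -0.04  1.62 -1.58]
[0.5, -0.0, 0.5] 1.57 [-0.75  0.06  0.74  1.48 -0.04  1.62 -0.02]
[0.5, -0.0, 0.5] -1.57 None
[0.5, -0.0, 0.5] 3.14 [-0.68  0.06  0.66  1.48 -0.03  1.62  1.55]
[0.42, -0.1, 0.5] 0 [-0.88 -0.19  0.88  1.62  0.15  1.65 -1.57]
[0.42, -0.1, 0.5] 1.57 [-0.04 -0.08  0.19  1.6   0.02  1.63  0.14]
[0.42, -0.1, 0.5] -1.57 [ 1.49 -0.13 -1.16  1.57 -0.12  1.63 -2.82]
[0.42, -0.1, 0.5] 3.14 [-0.01 -0.08  0.16  1.6   0.01  1.63  1.72]
[0.506, -0.0, 0.1] 0 [-0.74  0.51  0.85  2.03 -0.52  0.83 -1.15]
[0.506, -0.0, 0.1] 1.57 [-0.54  0.43  0.59  2.03 -0.34  0.78  0.24]
[0.506, -0.0, 0.1] -1.57 [-0.89  0.64  1.08  2.04 -0.72  0.91 -2.55]
[0.506, -0.0, 0.1] 3.14 [-0.42  0.4   0.43  2.02 -0.24  0.76  1.73]
[0.506, -0.14, 0.12] 0 [-0.62  0.65  1.12  1.98 -0.72  0.98 -0.72]
[0.506, -0.14, 0.12] 1.57 [-0.57  0.59  1.03  1.98 -0.63  0.94  0.78]
[0.506, -0.14, 0.12] -1.57 [-0.61  0.63  1.08  1.98 -0.68  0.96 -2.32]
[0.506, -0.14, 0.12] 3.14 [-0.32  0.44  0.66  1.97 -0.36  0.84  2.11]
```

Run:
```python
from h import *
from rig import robot
D=lambda a,s=1: np.array([[np.cos(a),np.sin(a),0],[np.sin(a),-np.cos(a),0],[0,0,-1.]])
q=np.array(robot.get_state()['qpos'])
robot.goto_joints([-1.0,.1,0,1.5,0,1.55,0])
s=robot.get_state(); print(s['time'],s['ee_pos'].round(3))
for pos in([.5,-.05,.55],[.5,-.05,.5],[.48,-.05,.52]):
    print(robot.ik(np.array(pos),D(np.pi/2)))
```

```text
1.325 [0.305 0.419 0.459]
[-0.56066925  0.07511701  0.65920873  1.35199868 -0.04657087  1.7300039
  0.08978437]
[-0.56276683  0.06126947  0.64654105  1.47041125 -0.03694466  1.62222055
  0.08097149]
[-0.58753725  0.01394729  0.64309562  1.46645694 -0.00840011  1.66397096
  0.05473013]
```

```bash
python3 - <<'E'
from h import *
from rig import robot
robot.goto_joints([0.1,.075,0,1.352,0,1.73,0.09])
s=robot.get_state(); print(s['time'],s['ee_pos'].round(3),s['tool_rot'].round(2).tolist())
i=robot.camera_info('wrist'); im=robot.grab_frame('wrist'); cv2.imwrite('pics/w1.png',im[:,:,::-1]); np.save('w1.npy',i,allow_pickle=True)
im=robot.grab_frame('scene'); cv2.imwrite('pics/scene2.png',im[:,:,::-1])
E
python3 -c "
import cv2
im=cv2.imread('pics/w1.png');im=cv2.resize(im,(800,600),interpolation=cv2.INTER_CUBIC);cv2.imwrite('pics/w1b.png',im)"
```

```text
3.275 [ 0.492 -0.079  0.542] [[0.01, 1.0, -0.02], [1.0, -0.01, 0.0], [0.0, -0.02, -1.0]]
```

View pics/w1b.png

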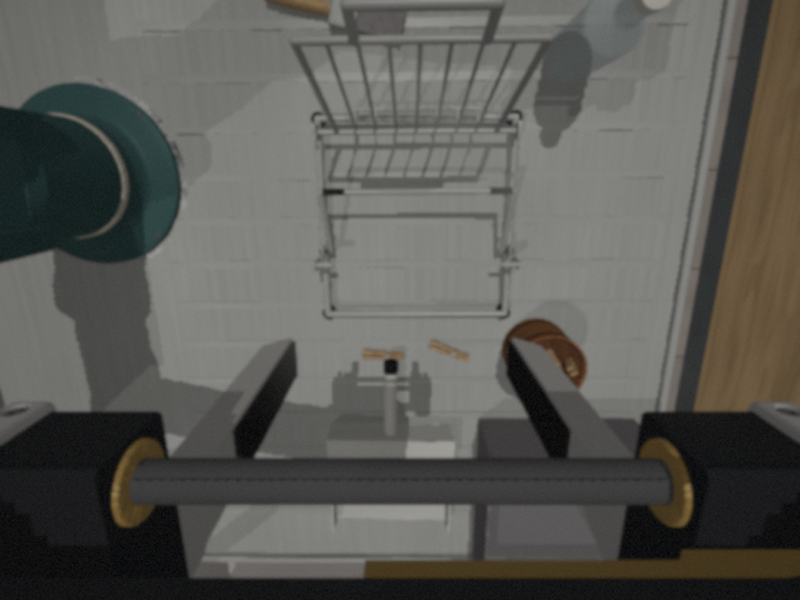

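Run:
```python
from h import *
crop('pics/w1.png','pics/w1c.png',200,0,395,110,4)
crop('pics/w1.png','pics/w1d.png',210,75,380,230,3.8)
```

```text
(no output)
```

View pics/w1c.png

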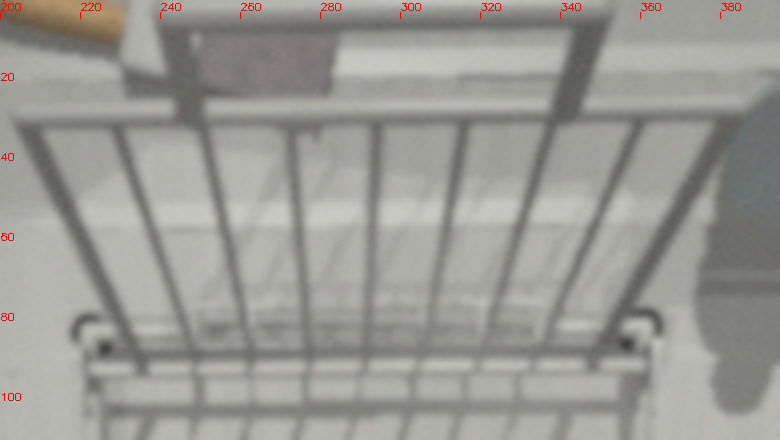

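View pics/w1d.png

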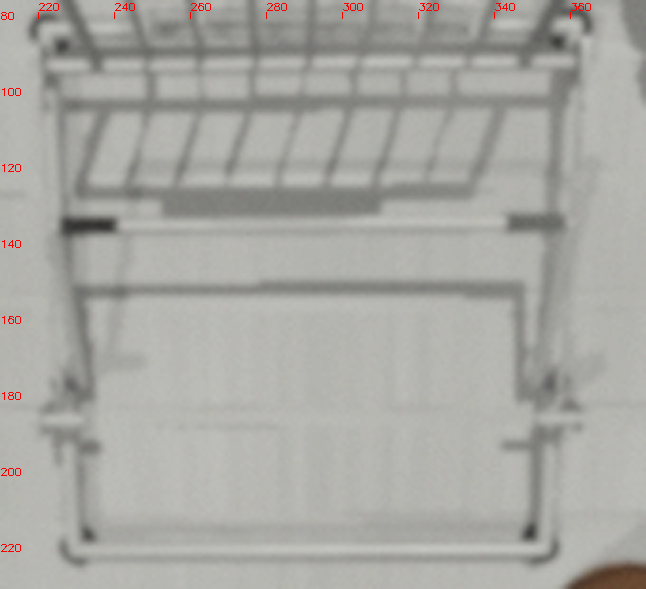

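```bash
cat > fit2.py <<'E'
from model import *
from rig import robot
from scipy.optimize import least_squares
w=np.load('w1.npy',allow_pickle=True).item()
i=robot.camera_info('top'); s=robot.camera_info('scene')
A=lambda x,y:(200+x/4-.4,0+y/4-.4)
B=lambda x,y:(210+x/3.8-.4,75+y/3.8-.4)
def res(v,full=False):
    p=v[:3]; th,ph=v[3]*10,v[4]*10; L=[]
    def add(P,uv,m=(1,1)): L.append((P,uv,m))
    add([-.15,-.155,.022],B(63,561)); add([.15,-.155,.022],B(556,561))
    add([-.15,.155,.022],A(72,314)); add([.15,.155,.022],A(662,312))
    add(grid(th,-.115,.235),A(10,107)); add(grid(th,.115,.235),A(755,105))
    add(grid(th,-.06,.285),A(160,18)); add(grid(th,.06,.285),A(612,16))
    add(grid(th,0,0),A(360,367),(0,1))
    add(leg(ph,-.133,.11),B(62,224)); add(leg(ph,.133,.11),B(564,222))
    out=[(proj(w,W(p,P))[0]-uv)*m for P,uv,m in L]
    if full:
        for (P,uv,m),o in zip(L,out): print(np.round(P,3),o.round(1))
    return np.ravel(out)
r=least_squares(res,[.5,-.08,0,1.4,3.3],loss='soft_l1'); print(r.x.round(4)); res(r.x,True)
p=r.x[:3];th,ph=r.x[3]*10,r.x[4]*10
overlay('pics/w1.png','pics/w1o.png',w,p,th,ph,195,0,395,230,2.6)
overlay('pics/top0.png','pics/top2o.png',i,p,th,ph,175,170,355,305,4.4)
overlay('pics/scene0.png','pics/scene2o.png',s,p,th,ph,235,155,415,290,4.4)
for n,P in(('bar',leg(ph,0,.11)),('handle',grid(th,0,.285)),('hinge',grid(th,0,0))): print(n,W(p,P)[0].round(4))
for q in((226,185.1),(356.5,183.8)):
    X=back(w,[q],.068)[0]; print('pin',X.round(4), 'rack y',(X[1]-p[1])-p[2]*(X[0]-p[0]))
E
python3 fit2.py
```

```text
[ 0.506  -0.0681 -0.0044  1.3307  3.2903]
[-0.15  -0.155  0.022] [ 0.9 -1.7]
[ 0.15  -0.155  0.022] [-1.3 -1.4]
[-0.15   0.155  0.022] [2.  1.1]
[0.15  0.155 0.022] [-1.2  0.8]
[-0.115  0.184  0.265] [3.6 2.1]
[0.115 0.184 0.265] [-3.3  1.2]
[-0.06   0.196  0.313] [ 3.2 -0.6]
[0.06  0.196 0.313] [-2.5 -1.1]
[0.    0.13  0.036] [ 0.  -0.5]
[-0.133  0.047  0.09 ] [-1.9 -0.3]
[0.133 0.047 0.09 ] [ 1.9 -0.1]
bar [ 0.5062 -0.0207  0.0898]
handle [0.5069 0.1275 0.3133]
hinge [0.5066 0.0619 0.036 ]
pin [ 0.3669 -0.1282  0.068 ] rack y -0.0607737577708989
pin [ 0.6437 -0.1265  0.068 ] rack y -0.05786392583346944
```

View pics/w1o.png

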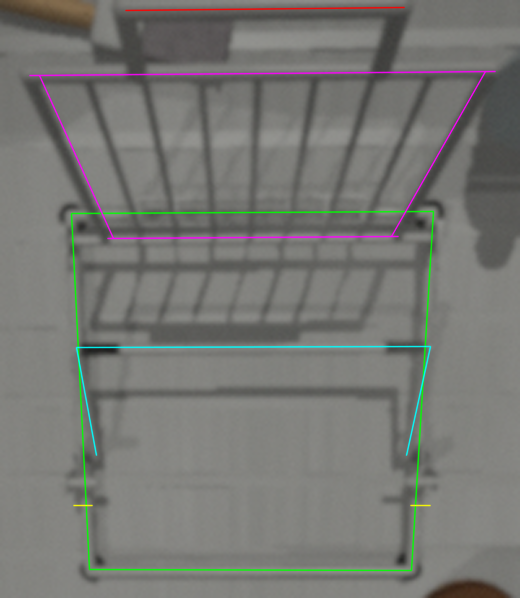

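View pics/scene2o.png

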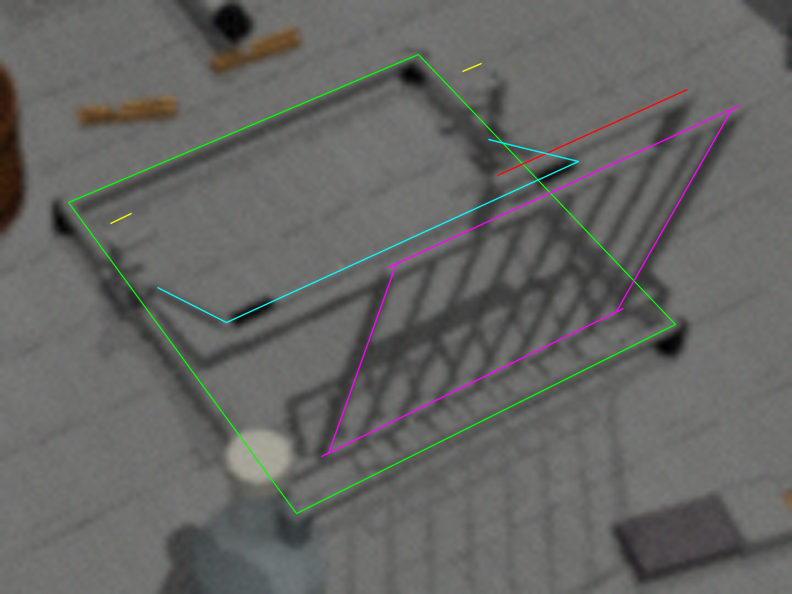

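Run:
```python
from h import *
im=cv2.imread('pics/scene2.png'); cv2.imwrite('pics/scene2b.png',cv2.resize(im[0:300,200:560],None,fx=2,fy=2,interpolation=cv2.INTER_CUBIC))
```

View pics/scene2b.png

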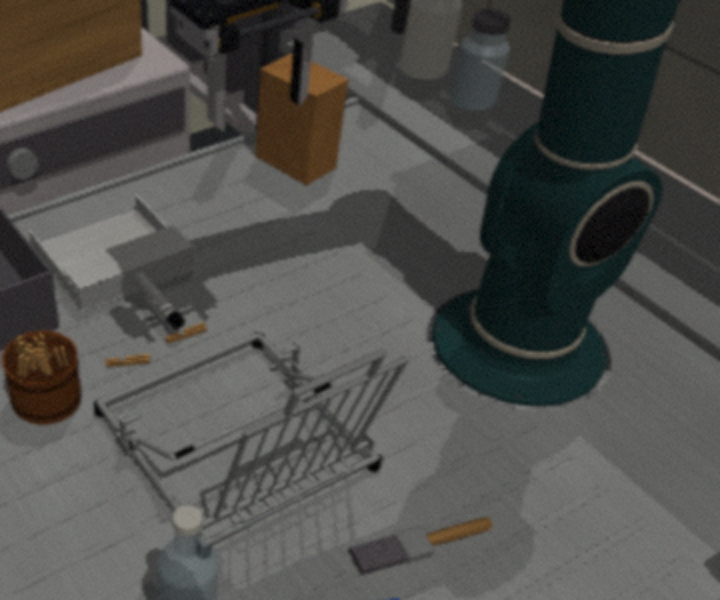

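```bash
cat > push.py <<'E'
from model import *
from rig import robot
p=np.array([.506,-.0681,-.0044])
D=np.array([[0,1,0],[1,0,0],[0,0,-1.]])
def S(tag):
    s=robot.get_state(); print(tag,round(s['time'],2),s['ee_pos'].round(4),'F',s['force'].round(2),'M',s['moment'].round(2)); return s
E
python3 - <<'E'
from push import *
robot.gripper_to(0.0)
robot.move_linear([.506,.008,.30],velocity=.3,frame=D); s=S('above'); print(s['qpos'].round(2))
print(robot.move_linear([.506,.008,.088],velocity=.15,threshold=5)); S('down')
im=robot.grab_frame('scene'); cv2.imwrite('pics/scene3.png',im[:,:,::-1])
im=cv2.imread('pics/scene3.png'); cv2.imwrite('pics/scene3b.png',cv2.resize(im[60:300,200:480],None,fx=2.5,fy=2.5,interpolation=cv2.INTER_CUBIC))
E
```

```text
above 5.8 [0.5065 0.0076 0.3013] F [-0.81 -0.17  0.24] M [-0.11  0.07  0.02]
[ 0.    0.14 -0.09  1.8   0.01  1.2  -0.09]
False
down 7.37 [0.5064 0.008  0.0886] F [0.58 0.13 0.08] M [-0.09  0.1   0.03]
```

View pics/scene3b.png

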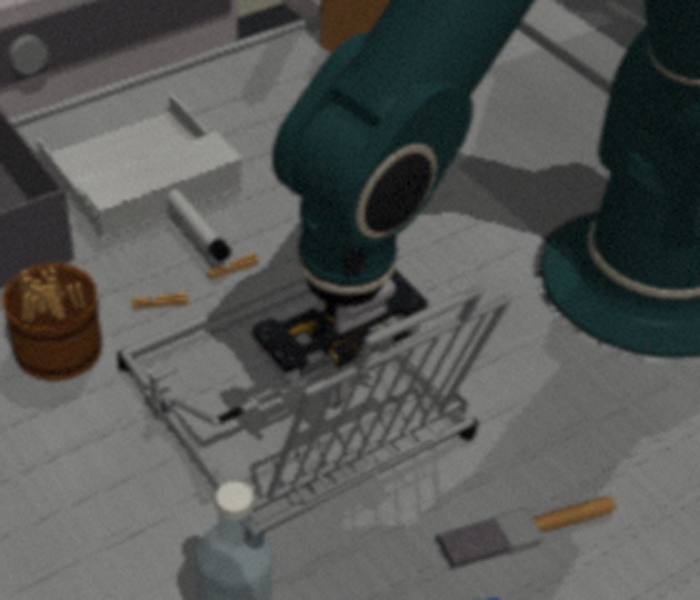

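Run:
```python
from push import *
f0=robot.get_state()['force']
for ph in (40,52,64,76,84):
    b=W(p,leg(ph,0,.11))[0]
    hit=robot.move_linear([.506,b[1]+.010,b[2]-.002],velocity=.06,threshold=6)
    s=S(f'{ph} {hit}')
    if hit: break
im=robot.grab_frame('top'); cv2.imwrite('pics/top4.png',im[:,:,::-1])
im=robot.grab_frame('scene'); cv2.imwrite('pics/scene4.png',im[:,:,::-1])
im=cv2.imread('pics/scene4.png'); cv2.imwrite('pics/scene4b.png',cv2.resize(im[100:280,220:420],None,fx=3.3,fy=3.3,interpolation=cv2.INTER_CUBIC))
```

```text
40 True 7.8 [ 0.5062 -0.0093  0.0959] F [0.1  5.09 2.21] M [ 1.02 -0.01  0.06]
```

View pics/scene4b.png

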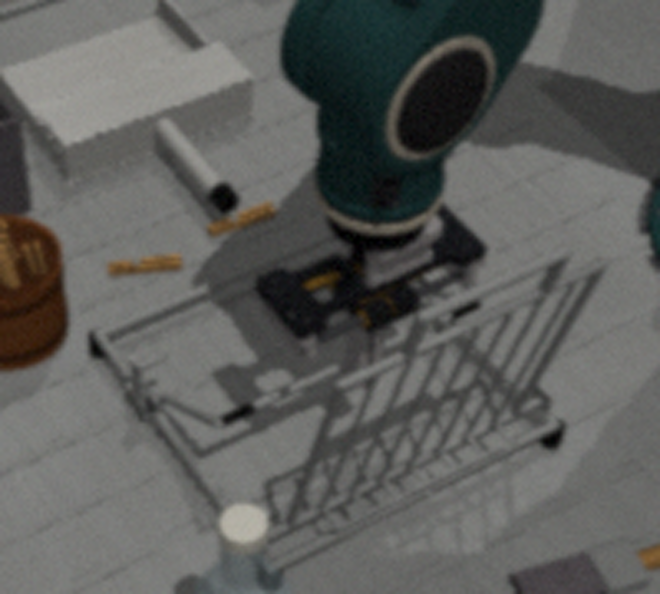

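Run:
```python
from push import *
S('now')
for ph in (44,56,68,80,86):
    b=W(p,leg(ph,0,.11))[0]
    hit=robot.move_linear([.506,b[1]+.010,b[2]+.001],velocity=.04,threshold=5)
    s=S(f'{ph} {hit}')
    if hit: break
```

```text
now 7.9 [ 0.5062 -0.009   0.0956] F [0.07 4.85 3.44] M [ 1.03 -0.16 -0.04]
44 True 8.12 [ 0.5061 -0.0097  0.0966] F [-0.19 -0.3  -0.05] M [ 0.01  0.05 -0.02]
```

Run:
```python
from push import *
for ph in (44,56,68,80,86):
    b=W(p,leg(ph,0,.11))[0]
    hit=robot.move_linear([.506,b[1]+.010,b[2]+.001],velocity=.04,threshold=8)
    s=S(f'{ph} {hit}')
    if hit: break
im=robot.grab_frame('scene'); cv2.imwrite('pics/scene5.png',im[:,:,::-1])
im=cv2.imread('pics/scene5.png'); cv2.imwrite('pics/scene5b.png',cv2.resize(im[100:280,220:420],None,fx=3.3,fy=3.3,interpolation=cv2.INTER_CUBIC))
```

```text
44 True 8.38 [ 0.5059 -0.011   0.0979] F [-0.71 -0.14 -1.26] M [-0.08  0.05  0.  ]
```

View pics/scene5b.png

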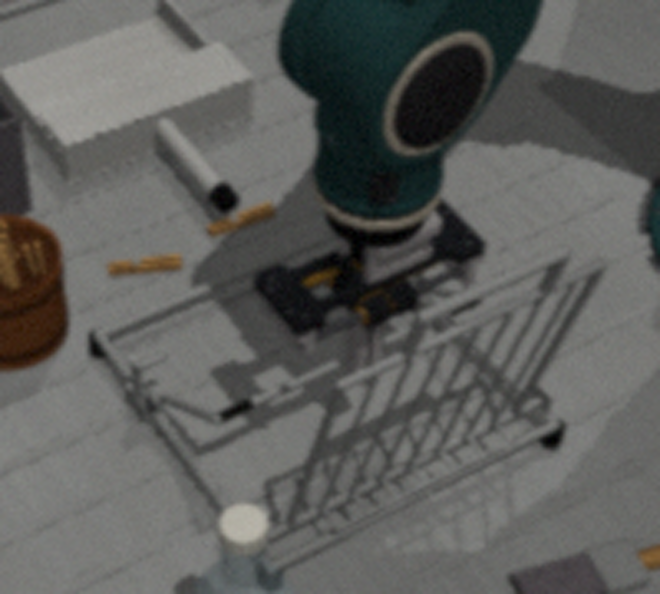

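Run:
```python
from push import *
for ph in (42,50,58,66,74,82):
    b=W(p,leg(ph,0,.11))[0]
    hit=robot.move_linear([.506,b[1]+.010,b[2]+.001],velocity=.05,threshold=18)
    s=S(f'{ph} {hit}')
    if hit or np.linalg.norm(s['force'])>12: break
im=robot.grab_frame('scene'); cv2.imwrite('pics/scene6.png',im[:,:,::-1])
im=cv2.imread('pics/scene6.png'); cv2.imwrite('pics/scene6b.png',cv2.resize(im[100:280,220:420],None,fx=3.3,fy=3.3,interpolation=cv2.INTER_CUBIC))
```

```text
42 True 8.65 [ 0.5057 -0.0136  0.1006] F [-0.53  0.43  0.39] M [-0.05  0.05 -0.05]
```

View pics/scene6b.png

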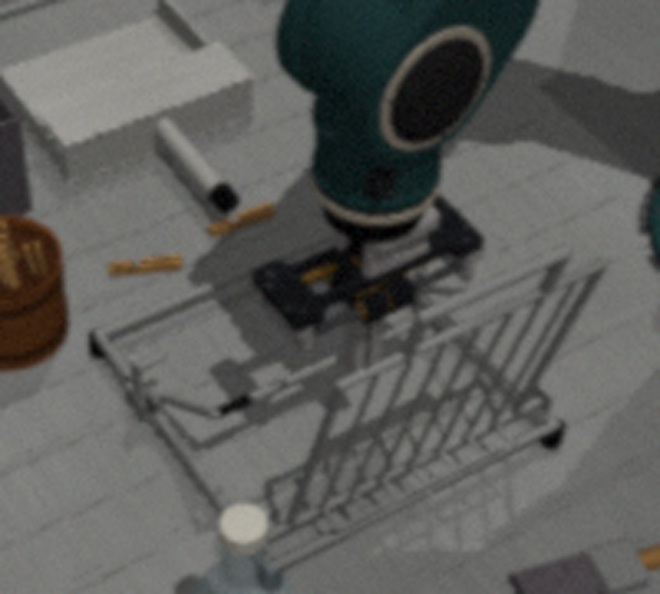

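Run:
```python
from push import *
for ph in (46,54,62,70,78):
    b=W(p,leg(ph,0,.11))[0]
    for k in range(3):
        hit=robot.move_linear([.506,b[1]+.010,b[2]+.001],velocity=.025,threshold=12)
        s=S(f'{ph} {hit}')
        if not hit: break
    if hit: break
im=robot.grab_frame('scene'); cv2.imwrite('pics/scene7.png',im[:,:,::-1])
im=cv2.imread('pics/scene7.png'); cv2.imwrite('pics/scene7b.png',cv2.resize(im[100:280,220:420],None,fx=3.3,fy=3.3,interpolation=cv2.INTER_CUBIC))
```

```text
46 True 9.08 [ 0.5053 -0.0165  0.1034] F [0.29 0.1  0.97] M [0.09 0.01 0.01]
46 True 9.4 [ 0.5052 -0.0188  0.1055] F [-0.31  0.49  0.2 ] M [ 0.02  0.04 -0.03]
46 True 9.68 [ 0.5052 -0.0208  0.1072] F [-0.13 -0.22 -0.3 ] M [0.03 0.01 0.01]
```

View pics/scene7b.png

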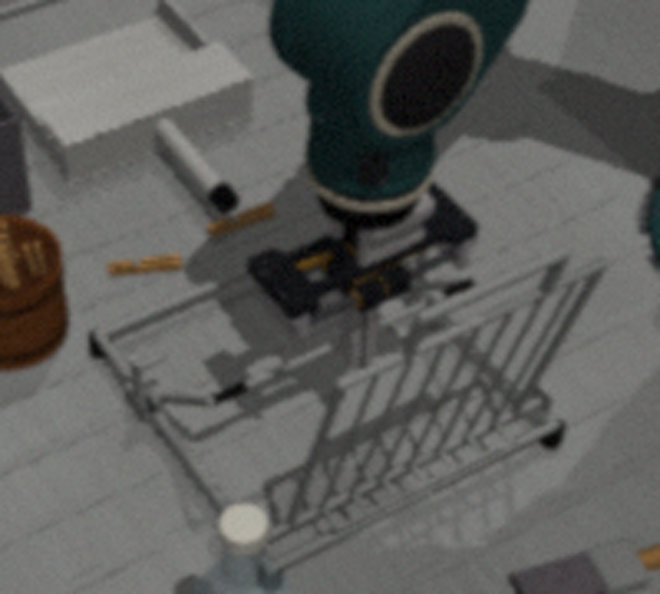

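Run:
```python
from push import *
for ph in (60,76):
    b=W(p,leg(ph,0,.11))[0]
    hit=robot.move_linear([.506,b[1]+.010,b[2]+.001],velocity=.03,threshold=35)
    s=S(f'{ph} {hit}')
    if hit: break
for n in('scene','top'):
    im=robot.grab_frame(n); cv2.imwrite(f'pics/{n}8.png',im[:,:,::-1])
im=cv2.imread('pics/scene8.png'); cv2.imwrite('pics/scene8b.png',cv2.resize(im[100:280,220:420],None,fx=3.3,fy=3.3,interpolation=cv2.INTER_CUBIC))
```

```text
60 False 11.0 [ 0.506  -0.0481  0.1262] F [0.63 3.34 1.83] M [ 0.53 -0.04 -0.01]
76 False 12.17 [ 0.506  -0.0765  0.1377] F [-0.33  0.43 -0.71] M [-0.04  0.05  0.03]
```

View pics/scene8b.png

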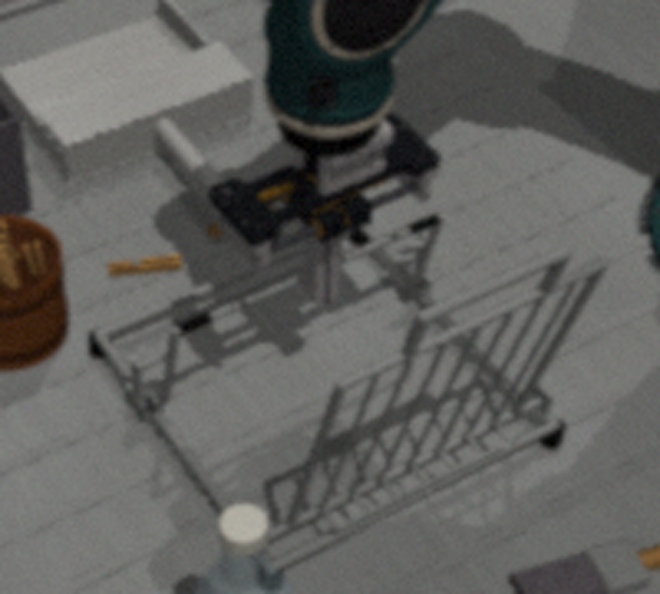

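Run:
```python
from push import *
b=W(p,leg(86,0,.11))[0]
robot.move_linear([.506,b[1]+.010,b[2]-.002],velocity=.02); s=S('86')
y=-.099; z=b[2]-.002
for k in range(20):
    y-=.002
    hit=robot.move_linear([.506,y,z],velocity=.012,threshold=6)
    s=robot.get_state(); print(hit,round(s['time'],2),round(y,4),s['ee_pos'][1:].round(4),s['force'].round(2))
    if abs(s['force'][1])>4.5: break
    y=min(y,s['ee_pos'][1]) if not hit else s['ee_pos'][1]
    if s['time']>22: break
```

```text
86 13.37 [ 0.5059 -0.0955  0.1376] F [0.11 0.03 0.42] M [-0.06  0.06 -0.01]
False 13.98 -0.101 [-0.1012  0.1377] [0.47 0.32 0.35]
False 14.32 -0.1032 [-0.1033  0.1377] [-0.27 -0.55  0.82]
False 14.64 -0.1053 [-0.1054  0.1377] [-0.14  1.29  0.09]
False 14.97 -0.1074 [-0.1076  0.1377] [0.2  0.22 0.49]
False 15.29 -0.1096 [-0.1097  0.1377] [ 0.29 -0.69  1.01]
False 15.62 -0.1117 [-0.1118  0.1377] [-0.34  0.15  0.14]
False 15.95 -0.1138 [-0.114   0.1378] [-0.62 -0.14 -0.1 ]
False 16.28 -0.116 [-0.1162  0.1378] [0.2  0.04 0.24]
False 16.61 -0.1182 [-0.1182  0.1377] [ 0.61  0.77 -0.43]
True 16.83 -0.1202 [-0.1191  0.1374] [0.39 3.27 1.43]
True 17.04 -0.1211 [-0.1192  0.1373] [1.   3.76 2.2 ]
True 17.25 -0.1212 [-0.1194  0.1372] [1.02 2.97 2.6 ]
True 17.46 -0.1214 [-0.1195  0.1372] [1.14 3.92 1.81]
True 17.67 -0.1215 [-0.1195  0.1371] [1.02 3.81 2.01]
True 17.88 -0.1215 [-0.1195  0.1371] [1.24 3.43 2.42]
True 18.08 -0.1215 [-0.1196  0.1371] [0.39 3.46 1.  ]
True 18.29 -0.1216 [-0.1196  0.137 ] [0.43 3.64 3.13]
True 18.5 -0.1216 [-0.1196  0.137 ] [0.44 4.07 2.09]
True 18.71 -0.1216 [-0.1196  0.137 ] [1.36 3.07 1.95]
True 18.92 -0.1216 [-0.1197  0.137 ] [1.04 3.45 2.34]
```

Run:
```python
from push import *
robot.move_linear([.506,-.095,.138],velocity=.05); 
robot.move_linear([.506,-.085,.36],velocity=.2); s=S('up'); print(s['qpos'].round(2))
for n in('scene','top'):
    im=robot.grab_frame(n); cv2.imwrite(f'pics/{n}9.png',im[:,:,::-1])
im=cv2.imread('pics/scene9.png'); cv2.imwrite('pics/scene9b.png',cv2.resize(im[100:280,220:420],None,fx=3.3,fy=3.3,interpolation=cv2.INTER_CUBIC))
E=lambda a,t: np.array([[np.cos(a),np.sin(a),0],[np.sin(a),-np.cos(a),0],[0,0,-1.]])
def O(a,t): # a=0 or pi, tilt t about world x: tool z -> (0,sin t,-cos t)
    return cv2.Rodrigues(np.array([t,0,0.]))[0]@E(a,0)
print(O(0,.5)[:,2])
for a in(0,np.pi):
  for th,t in((13,0),(13,-.2),(-20,.2),(-60,0),(-60,.3),(-60,.6),(-60,.9)):
    P=W(p,grid(th,0,.285))[0]; q=robot.ik(P,O(a,t)); print(round(a,1),th,t,P.round(3),None if q is None else q.round(2))
```

```text
up 20.82 [ 0.5056 -0.085   0.359 ] F [-0.01 -0.48  0.11] M [-0.07  0.11  0.02]
[ 0.18  0.13 -0.06  1.69 -0.01  1.35  0.14]
[ 0.          0.47942554 -0.87758256]
0 13 0 [0.507 0.126 0.314] [-0.17  0.16 -0.15  1.75  0.03  1.23 -1.9 ]
0 13 -0.2 [0.507 0.126 0.314] [-0.22  0.2  -0.22  1.71  0.23  1.32 -2.08]
0 -20 0.2 [ 0.506 -0.036  0.304] [ 0.09  0.15  0.05  1.79 -0.22  1.23 -1.36]
0 -60 0 [ 0.505 -0.185  0.178] [ 0.18  0.32  0.13  1.88 -0.05  0.95 -1.23]
0 -60 0.3 [ 0.505 -0.185  0.178] [ 0.33  0.4   0.16  1.8  -0.36  1.12 -0.91]
0 -60 0.6 [ 0.505 -0.185  0.178] [ 0.45  0.52  0.17  1.71 -0.58  1.34 -0.7 ]
0 -60 0.9 [ 0.505 -0.185  0.178] [ 0.51  0.68  0.22  1.63 -0.76  1.59 -0.56]
3.1 13 0 [0.507 0.126 0.314] [-0.    0.17 -0.34  1.74  0.06  1.24  1.21]
3.1 13 -0.2 [0.507 0.126 0.314] [-0.09  0.22 -0.38  1.71  0.27  1.33  1.03]
3.1 -20 0.2 [ 0.506 -0.036  0.304] [ 0.28  0.16 -0.17  1.79 -0.18  1.23  1.75]
3.1 -60 0 [ 0.505 -0.185  0.178] [ 0.4   0.32 -0.13  1.87  0.05  0.95  1.82]
3.1 -60 0.3 [ 0.505 -0.185  0.178] [ 0.52  0.4  -0.09  1.79 -0.27  1.1   2.15]
3.1 -60 0.6 [ 0.505 -0.185  0.178] [ 0.58  0.52 -0.01  1.71 -0.51  1.31  2.38]
3.1 -60 0.9 [ 0.505 -0.185  0.178] [ 0.65  0.67  0.02  1.62 -0.68  1.53  2.51]
```

View pics/scene9b.png

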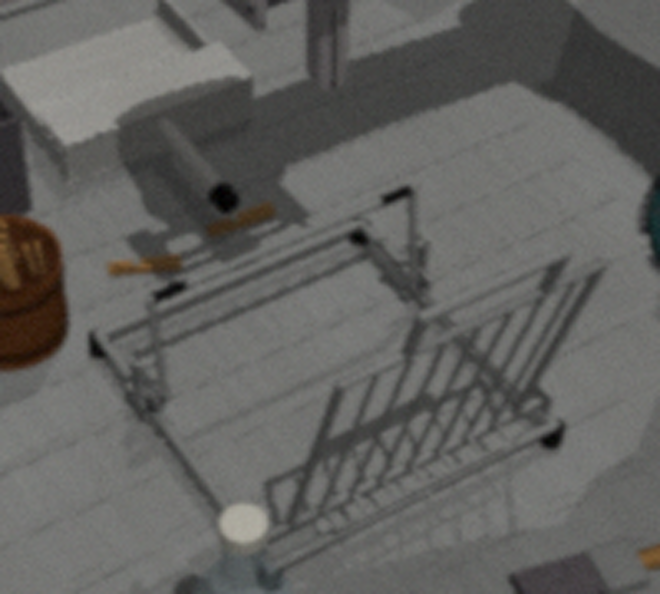

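```bash
cat >> push.py <<'E'
def O(t): return cv2.Rodrigues(np.array([t,0,0.]))[0]@np.array([[1,0,0],[0,-1,0],[0,0,-1.]])
E
python3 - <<'E'
from push import *
from scipy.optimize import minimize_scalar
s=robot.camera_info('scene')
uv=np.array([[220+170/3.3-.4,100+292/3.3-.4],[220+398/3.3-.4,100+195/3.3-.4]])
for ph in (92,96,98,100,102,106): print(ph,(proj(s,[W(p,leg(ph,.118,.11))[0],W(p,leg(ph,-.118,.11))[0]])-uv).round(1).tolist())
robot.gripper_to(.07)
robot.move_ptp([.505,.12,.45],O(0)); S('pre')
i=robot.camera_info('wrist'); np.save('w2.npy',i,allow_pickle=True)
im=robot.grab_frame('wrist'); cv2.imwrite('pics/w2.png',im[:,:,::-1])
im=cv2.imread('pics/w2.png');cv2.imwrite('pics/w2b.png',cv2.resize(im,(800,600),interpolation=cv2.INTER_CUBIC))
E
```

```text
92 [[1.8, 2.6], [3.6, 2.0]]
96 [[0.4, 1.0], [2.1, 0.6]]
98 [[-0.3, 0.3], [1.3, -0.0]]
100 [[-0.9, -0.4], [0.6, -0.6]]
102 [[-1.6, -1.1], [-0.2, -1.2]]
106 [[-2.9, -2.2], [-1.7, -2.2]]
pre 23.89 [0.5051 0.1197 0.4498] F [-0.19 -0.42  0.15] M [-0.01  0.07  0.  ]
```

View pics/w2b.png

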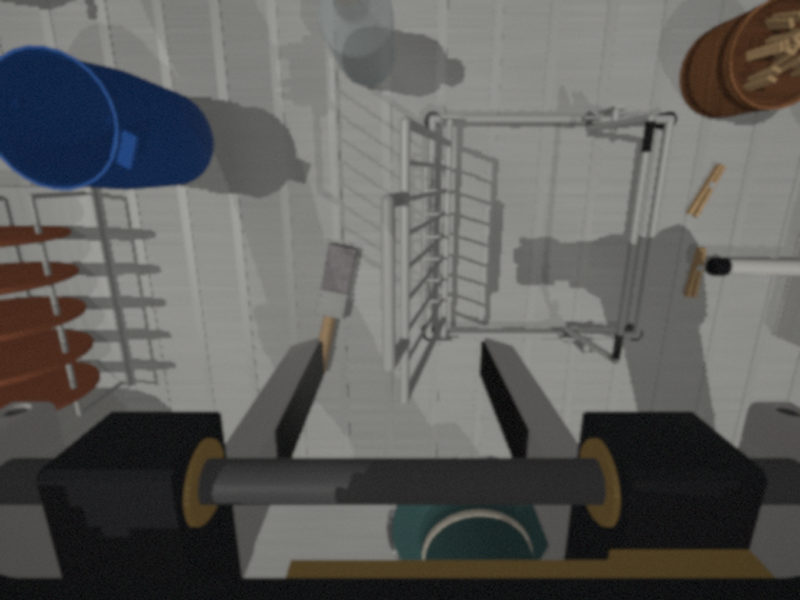

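Run:
```python
from push import *
w=np.load('w2.npy',allow_pickle=True).item()
crop('pics/w2.png','pics/w2c.png',255,70,325,295,2.6)
for th in (9,11,12,13,14,15,17):
    print(th,proj(w,[W(p,grid(th,x,r))[0] for x,r in((.06,.285),(-.06,.285),(.115,.235),(-.115,.235),(.145,0))]).round(1).tolist())
```

```text
9 [[294.4, 140.1], [292.4, 257.1], [300.8, 83.8], [296.6, 280.5], [314.0, 81.5]]
11 [[284.0, 139.9], [283.1, 256.3], [293.1, 83.9], [290.1, 279.9], [314.0, 81.5]]
12 [[278.9, 139.8], [278.5, 255.9], [289.3, 84.0], [286.9, 279.5], [314.0, 81.5]]
13 [[273.8, 139.8], [273.9, 255.4], [285.5, 84.1], [283.7, 279.2], [314.0, 81.5]]
14 [[268.8, 139.7], [269.4, 255.0], [281.7, 84.2], [280.6, 278.8], [314.0, 81.5]]
15 [[263.8, 139.6], [264.9, 254.4], [278.0, 84.3], [277.5, 278.4], [314.0, 81.5]]
17 [[254.1, 139.3], [256.2, 253.3], [270.6, 84.5], [271.3, 277.4], [314.0, 81.5]]
```

View pics/w2c.png

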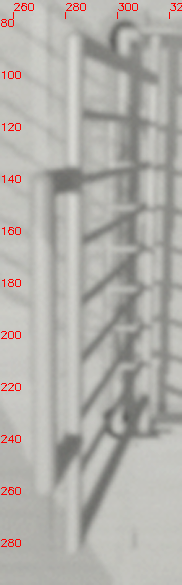

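Run:
```python
from push import *
H=W(p,grid(13.2,0,.285))[0]
robot.move_linear([H[0],H[1],.40],velocity=.15)
print(robot.move_linear(H,velocity=.08,threshold=6)); S('at')
robot.gripper_to(0.0); s=S('grip'); print('open',s['opening'])
im=robot.grab_frame('wrist'); cv2.imwrite('pics/w3.png',im[:,:,::-1])
```

```text
False
at 25.66 [0.5071 0.1271 0.314 ] F [-0.88  0.2  -0.17] M [ 0.01  0.12 -0.01]
grip 26.63 [0.5069 0.1272 0.3135] F [0.73 1.97 1.74] M [ 0.46  0.14 -0.03]
open 0.008942906437128119
```

View pics/w3.png

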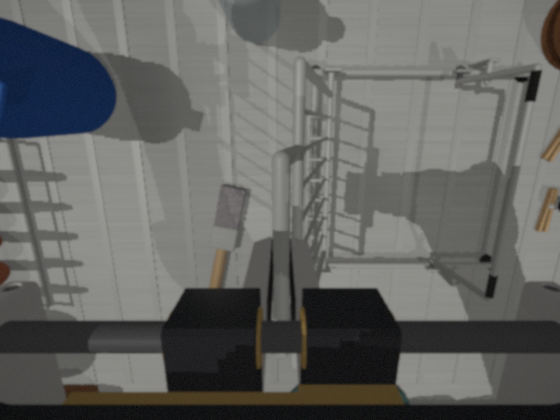

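```bash
cat > arc.py <<'E'
from push import *
def tilt(th): return .45*np.clip((13.2-th)/63.2,0,1)
def seg(th,v=.08,thr=20):
    hit=robot.move_linear(W(p,grid(th,0,.285))[0],velocity=v,frame=O(tilt(th)),threshold=thr)
    s=robot.get_state(); print(th,hit,round(s['time'],2),s['ee_pos'].round(4),s['force'].round(2),round(s['opening'],4)); return hit,s
E
python3 - <<'E'
from arc import *
for th in (8,0,-8,-16,-24):
    hit,s=seg(th)
    if hit or np.linalg.norm(s['force'])>15: break
im=robot.grab_frame('scene'); cv2.imwrite('pics/scene10.png',im[:,:,::-1])
im=cv2.imread('pics/scene10.png'); cv2.imwrite('pics/scene10b.png',cv2.resize(im[60:280,200:440],None,fx=2.7,fy=2.7,interpolation=cv2.INTER_CUBIC))
E
```

```text
8 False 27.16 [0.5069 0.1016 0.3184] [-0.21  0.04  3.21] 0.0088
0 False 27.81 [0.5068 0.0624 0.321 ] [ 3.5  -0.14  2.64] 0.0091
-8 False 28.46 [0.5066 0.0228 0.3183] [ 5.64 -0.64  2.11] 0.0094
-16 False 29.11 [ 0.5063 -0.0165  0.3099] [ 4.97 -1.83  2.84] 0.0089
-24 False 29.76 [ 0.506  -0.0541  0.2961] [ 3.42 -3.54  2.23] 0.0089
```

View pics/scene10b.png

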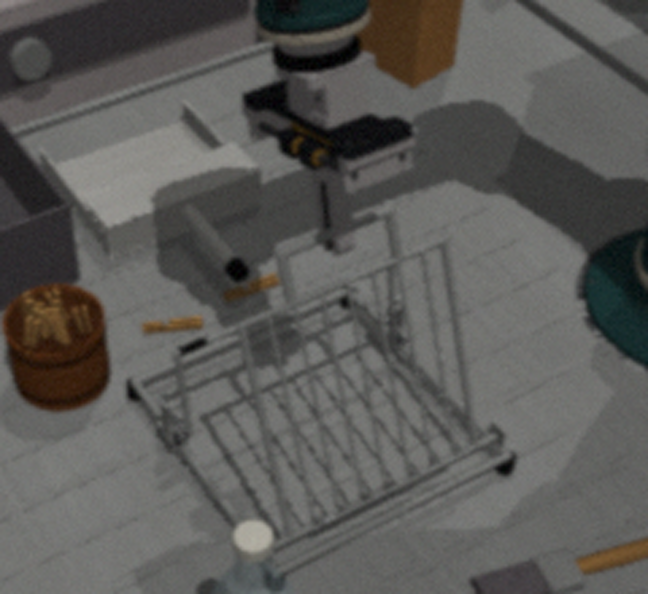

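Following well, with small forces. Next I lower it to 50° forward of upright, stopping short of the leg.

Run:
```python
from arc import *
for th in (-32,-40,-47,-52):
    hit,s=seg(th,v=.07,thr=15)
    if hit or np.linalg.norm(s['force'])>15: break
im=robot.grab_frame('scene'); cv2.imwrite('pics/scene11.png',im[:,:,::-1])
im=cv2.imread('pics/scene11.png'); cv2.imwrite('pics/scene11b.png',cv2.resize(im[60:280,200:440],None,fx=2.7,fy=2.7,interpolation=cv2.INTER_CUBIC))
```

```text
-32 False 30.52 [ 0.5058 -0.0892  0.2775] [ 2.82 -2.45  0.62] 0.0091
-40 False 31.24 [ 0.5056 -0.121   0.2541] [ 2.29 -1.9  -2.4 ] 0.0092
-47 False 31.89 [ 0.5056 -0.1465  0.23  ] [ 1.88  0.48 -4.12] 0.0095
-52 False 32.4 [ 0.5055 -0.1632  0.2108] [ 0.81  0.7  -4.  ] 0.0088
```

View pics/scene11b.png

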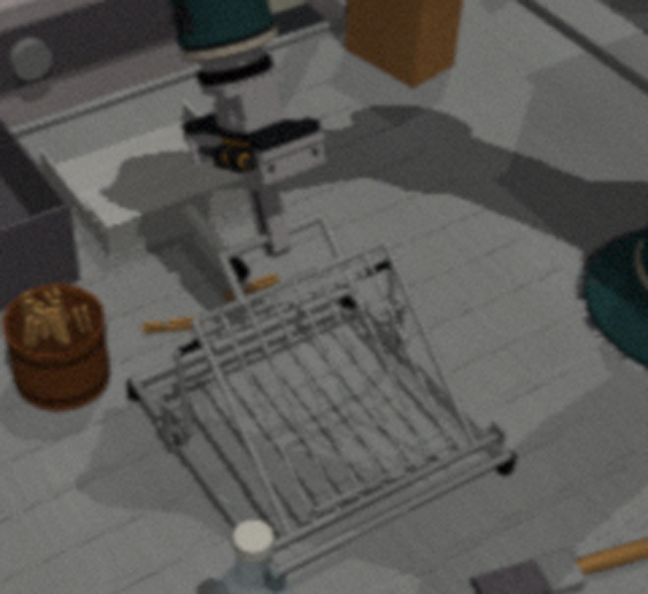

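Run:
```python
from arc import *
def tilt(th): return .45
import arc; arc.tilt=tilt
th=-52; f0=None
while th>-66:
    th-=.6
    hit,s=seg(th,v=.012,thr=3.5)
    if f0 is None: f0=s['force']
    if hit or s['force'][2]-f0[2]>3: break
```

```text
-52.6 False 32.85 [ 0.5055 -0.1645  0.209 ] [ 0.65 -0.25 -4.1 ] 0.0092
-53.2 False 33.25 [ 0.5055 -0.1665  0.2066] [-0.14  0.33 -3.84] 0.009
-53.800000000000004 False 33.65 [ 0.5056 -0.1683  0.2042] [-0.05 -1.07 -3.34] 0.0089
-54.400000000000006 False 34.05 [ 0.5056 -0.17    0.2018] [ 0.26 -0.65 -2.79] 0.0089
-55.00000000000001 False 34.45 [ 0.5056 -0.1717  0.1993] [ 0.32 -1.23 -3.11] 0.0091
-55.60000000000001 False 34.85 [ 0.5055 -0.1734  0.1969] [ 1.15 -2.1  -2.95] 0.0089
-56.20000000000001 False 35.25 [ 0.5055 -0.175   0.1944] [ 1.6  -2.12 -3.88] 0.0088
-56.80000000000001 False 35.65 [ 0.5055 -0.1766  0.1919] [ 1.84 -0.6  -2.16] 0.0092
-57.40000000000001 False 36.05 [ 0.5055 -0.1782  0.1894] [ 0.8  -0.12 -3.36] 0.0091
-58.000000000000014 False 36.45 [ 0.5055 -0.1798  0.1869] [ 2.11 -0.11 -3.87] 0.0087
-58.600000000000016 True 36.66 [ 0.5054 -0.1805  0.1859] [ 1.68 -3.04  0.54] 0.009
```

Run:
```python
from arc import *
import arc; arc.tilt=lambda th:.45
robot.pause(.2); S('hold')
hit,s=seg(-58.6,v=.01,thr=2.5)
robot.pause(.1); S('hold')
for n in('scene','wrist'):
    im=robot.grab_frame(n); cv2.imwrite(f'pics/{n}12.png',im[:,:,::-1])
im=cv2.imread('pics/scene12.png'); cv2.imwrite('pics/scene12b.png',cv2.resize(im[100:280,200:420],None,fx=3.5,fy=3.3,interpolation=cv2.INTER_CUBIC))
```

```text
hold 36.86 [ 0.5055 -0.1805  0.1859] F [ 3.35 -4.79  0.94] M [-1.17 -0.38 -0.28]
-58.6 True 37.07 [ 0.5055 -0.1812  0.1847] [ 1.14 -1.53  0.48] 0.0091
hold 37.17 [ 0.5055 -0.1812  0.1847] F [ 1.94 -1.8  -1.28] M [-0.75 -0.27 -0.2 ]
```

View pics/scene12b.png

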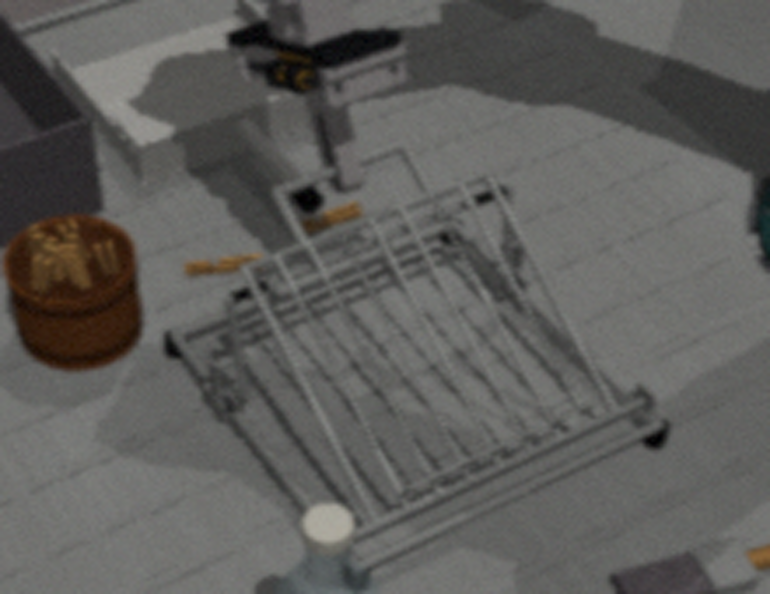

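View pics/wrist12.png

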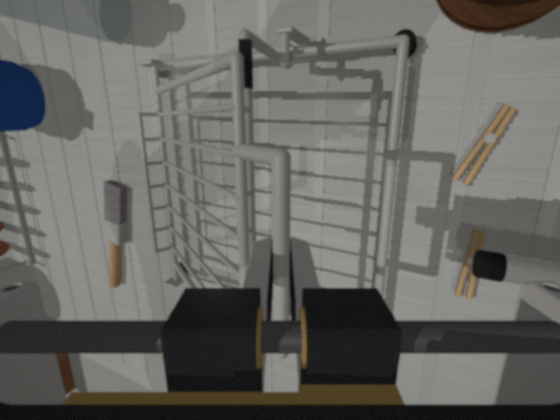

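Run:
```python
from arc import *
import arc; arc.tilt=lambda th:.45
for th in(-58.8,-59.1,-59.4,-59.7,-60.0):
    hit,s=seg(th,v=.008,thr=5)
    F=[]
    for _ in range(5): robot.pause(.03); F.append(robot.get_state()['force'])
    F=np.mean(F,0); print('mean',F.round(2))
    if F[2]>2: break
```

```text
-58.8 False 37.58 [ 0.5055 -0.182   0.1835] [ 3.12 -2.21 -2.67] 0.0092
mean [ 2.58 -2.85 -2.07]
-59.1 False 38.08 [ 0.5055 -0.1827  0.1823] [ 2.35 -2.69 -2.99] 0.0086
mean [ 1.6  -3.27 -2.1 ]
-59.4 False 38.58 [ 0.5054 -0.1834  0.181 ] [ 0.41 -1.6  -3.04] 0.0089
mean [ 1.33 -2.73 -2.64]
-59.7 False 39.08 [ 0.5055 -0.1842  0.1797] [ 1.44 -2.93 -1.82] 0.0088
mean [ 1.27 -2.42 -2.54]
-60.0 False 39.58 [ 0.5055 -0.1849  0.1784] [ 1.26 -2.75 -2.49] 0.0089
mean [ 0.63 -2.01 -3.04]
```

```bash
cat > down.py <<'E'
from arc import *
import arc,sys; arc.tilt=lambda th:.45
for th in np.arange(float(sys.argv[1]),float(sys.argv[2]),-.35):
    hit,s=seg(th,v=.01,thr=5)
    F=[]
    for _ in range(4): robot.pause(.03); F.append(robot.get_state()['force'])
    F=np.mean(F,0); print('mean',F.round(2))
    if F[2]>1 or hit: break
for n in('scene','wrist'):
    im=robot.grab_frame(n); cv2.imwrite(f'pics/{n}13.png',im[:,:,::-1])
im=cv2.imread('pics/scene13.png'); cv2.imwrite('pics/scene13b.png',cv2.resize(im[120:240,220:360],None,fx=5.5,fy=5,interpolation=cv2.INTER_CUBIC))
E
python3 down.py -60.35 -62.2
```

```text
-60.35 True 40.01 [ 0.5055 -0.1857  0.1769] [ 0.77 -1.05  5.24] 0.0088
mean [ 1.11 -0.93  4.94]
```

View pics/scene13b.png

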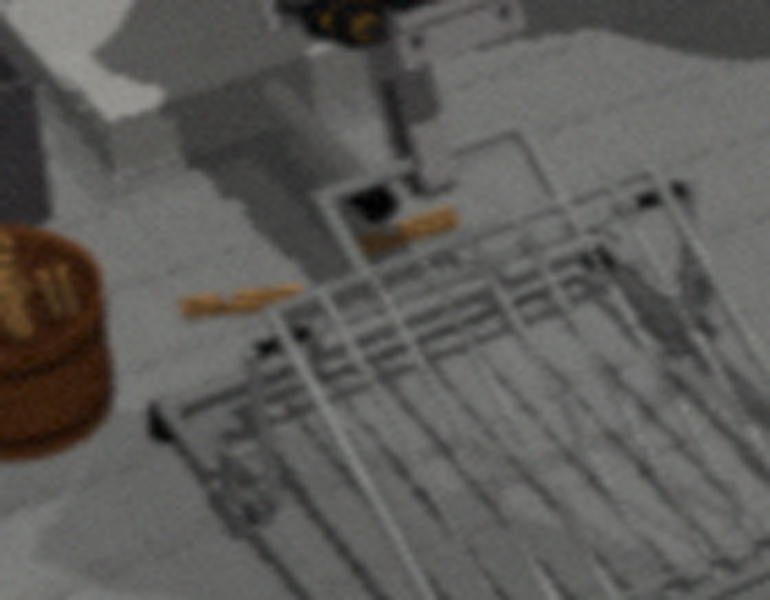

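View pics/wrist13.png

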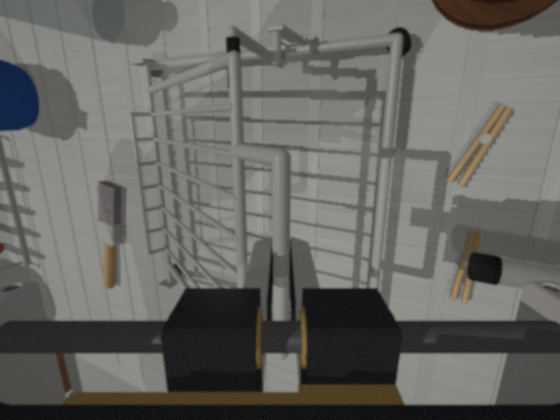

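Run:
```python
from arc import *
robot.gripper_to(.035); S('open')
t=robot.get_state(); P=t['ee_pos']; z=t['tool_rot'][:,2]
print(robot.move_linear(P-.05*z,velocity=.05,threshold=5)); S('back')
for n in('scene','wrist'):
    im=robot.grab_frame(n); cv2.imwrite(f'pics/{n}14.png',im[:,:,::-1])
im=cv2.imread('pics/scene14.png'); cv2.imwrite('pics/scene14b.png',cv2.resize(im[100:280,200:420],None,fx=3.5,fy=3.3,interpolation=cv2.INTER_CUBIC))
```

```text
open 40.84 [ 0.5051 -0.1858  0.1765] F [-0.36  1.22 -0.3 ] M [-0.46  0.2   0.02]
False
back 41.99 [ 0.505  -0.2074  0.2212] F [-0.09  0.25  0.09] M [-0.41  0.18 -0.01]
```

View pics/scene14b.png

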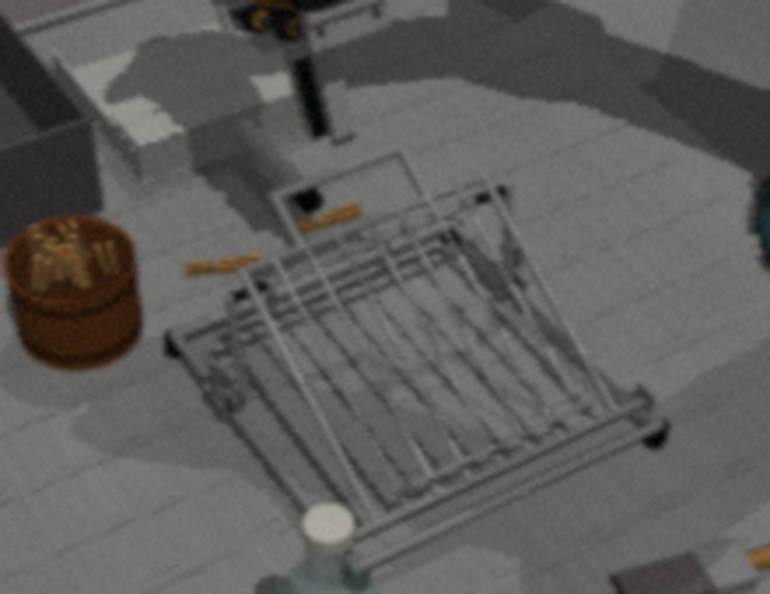

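View pics/wrist14.png

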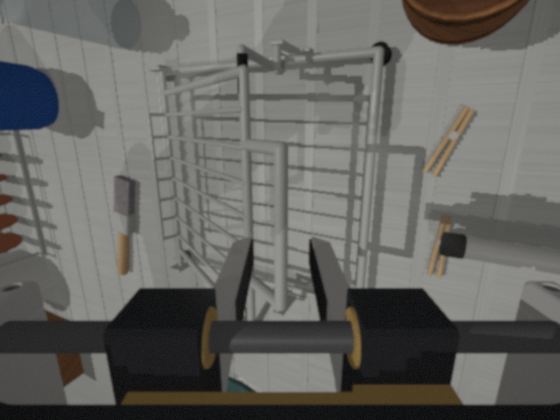

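Run:
```python
from arc import *
robot.move_linear([.49,-.25,.40],velocity=.2,frame=O(.3)); S('clear')
for n in('scene','top','wrist'):
    im=robot.grab_frame(n); cv2.imwrite(f'pics/{n}15.png',im[:,:,::-1])
    np.save(f'{n}15.npy',robot.camera_info(n),allow_pickle=True)
for n,(x0,y0,x1,y1) in {'scene':(235,140,415,275),'wrist':(0,0,560,420)}.items():
    i=np.load(f'{n}15.npy',allow_pickle=True).item()
    overlay(f'pics/{n}15.png',f'pics/{n}15o.png',i,p,-60.4,99,x0,y0,x1,y1,4.4 if n=='scene' else 1.4)
crop('pics/scene15.png','pics/scene15c.png',235,140,415,275,4.4)
```

```text
clear 43.16 [ 0.4898 -0.2497  0.3988] F [ 0.25 -0.17 -0.2 ] M [-0.28  0.19 -0.05]
```

View pics/scene15o.png

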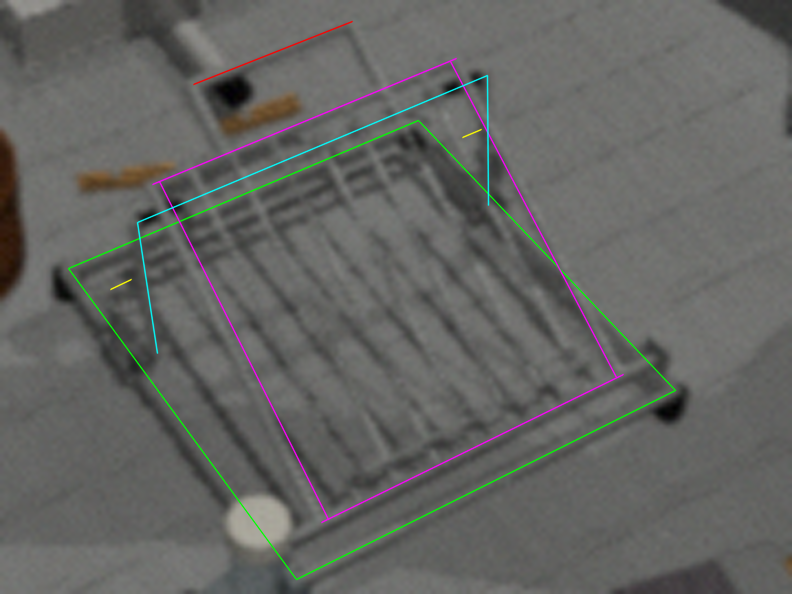

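View pics/scene15c.png

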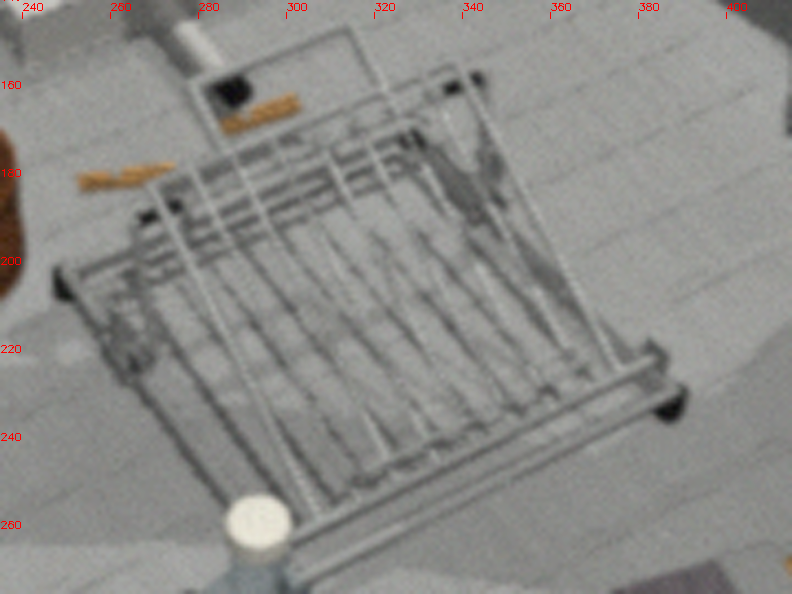

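View pics/wrist15o.png

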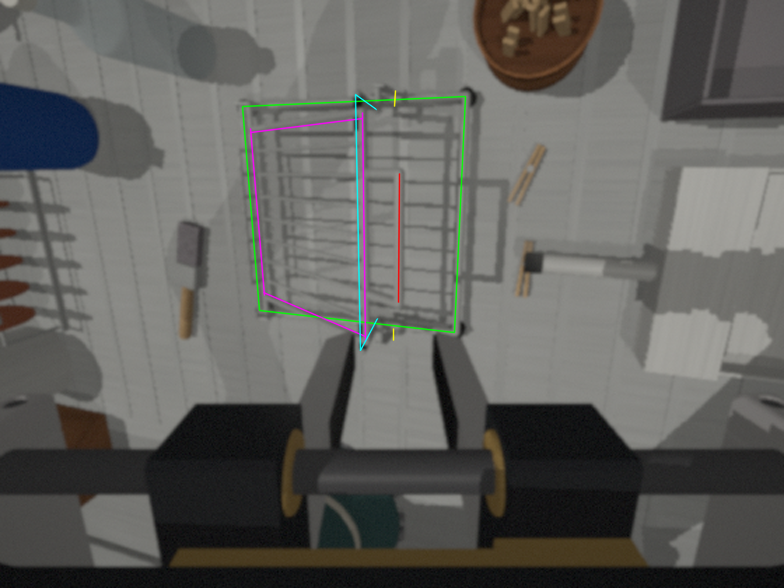

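View pics/top15.png

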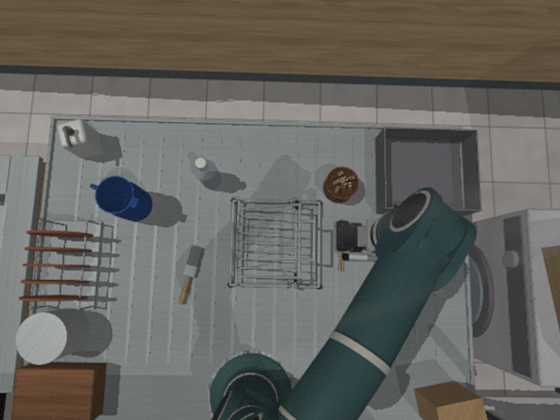

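Run:
```python
from rig import robot
robot.sign_off(); print(robot.get_state()['time'])
```

```text
the job is handed in; nothing more can be done
the job is handed in; nothing more can be done
```

The draining rack is set up: the prop leg is out against its stop pins, and the grid rests on the leg with the robot clear of everything. I handed the job in at about 43 s of the 67 s allowed.

- **Prop leg:** I pushed it with closed fingers until it stopped moving under repeated small pushes. It held 3 to 4 N at rest, and about 10 N at peak by my estimate. It stopped within 2 mm of where I expected, at about 99° from flat, and looked the same in the pictures after the grid was down.
- **Pushing it up was not smooth:** The leg stuck and slipped on the way, with short contact spikes of 12 to 18 N or more. These came well before the pins, which it reached at about 12 mm/s.
- **Grid:** I gripped the handle and followed the hinge arc down. An early force reading at a slope of about 32° turned out to be false, because the grid kept moving freely. True contact came at about 30°, with roughly 5 N of downward press, steady until I opened the fingers.
- **Final checks:** The model drawn over the last scene and wrist pictures fits with the leg at 99° and the grid sloping about 30°, its side rods on the sleeves. The jug, bottle, tub, brush and dustpan look unmoved. The arm hid one peg in the last top view, but both pegs look unmoved in the scene and wrist pictures.

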